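# Fetch the jar from behind the vials for weighing

### The job

The amber jar with the black lid is wanted on the balance, but three capped vials stand in front of it in the white storage block. First stand all three vials in the green tray, leaving the jar where it is; only then lift the jar out and set it down (do not drop it) upright in the middle of the balance's round steel pan; after that, put every vial back upright on the very spot in the storage block where it stood at the start, in the same order. Do not tip any vial over, and leave the beaker, the spray bottle and the tape roll alone.

Things in the scene. Friction and masses are not known exactly. Their poses are not given: they have to be found in the camera images.
- vial_red: tall round clear-glass vial with a red cap (three alike but for cap colour): 32 mm diameter all the way up, 100 mm high, the top 30 mm being the cap; 0.1 kg. Origin: centre of underside; z up. Starts on the storage block's 8 mm base in front of the jar, in a row of three about 42 mm apart (10 mm gaps), in any order
- vial_blue: tall round clear-glass vial with a blue cap (three alike but for cap colour): 32 mm diameter all the way up, 100 mm high, the top 30 mm being the cap; 0.1 kg. Origin: centre of underside; z up. Starts on the storage block's 8 mm base in front of the jar, in a row of three about 42 mm apart (10 mm gaps), in any order
- vial_yellow: tall round clear-glass vial with a yellow cap (three alike but for cap colour): 32 mm diameter all the way up, 100 mm high, the top 30 mm being the cap; 0.1 kg. Origin: centre of underside; z up. Starts on the storage block's 8 mm base in front of the jar, in a row of three about 42 mm apart (10 mm gaps), in any order
- jar: low round amber-glass jar with black lid, 52 mm diameter all the way up, 48 mm high, 0.18 kg. Origin: centre of underside; z up. Starts in the storage block's pocket behind the vials, 6 mm from the foam at its left and right: grip it front and back, along the block's x, once the vials are gone
- rack: white foam storage block, fixed, 190 (x) by 150 mm (y); origin centre of underside, x to its back, z up. Base 8 mm thick. Vials stand at block x about -0.055, y about -0.042, 0, 0.042; jar at about (0, 0). Foam cheeks 53 mm high at |y| 0.032-0.075 from x = -0.030 to 0.095 leave a 64 mm wide pocket, closed behind at x = 0.080
- tray: flat green tray, fixed, 110 mm (its x) by 170 mm (its y), left or right of the storage block. Origin: centre of underside; z up. Floor 6 mm above the table; a lip 5 mm wide all round rises to 14 mm. Empty at the start; room for three vials side by side along its y, 50 mm apart
- balance: dark grey laboratory balance, small green display at its front, fixed, on the other side of the storage block from the tray. Housing 40 mm high, x from -0.108 to 0.072, 150 mm along y. Round steel pan on it, 100 mm diameter, its rigid flat top at z = 0.050. Origin: on the underside, straight below the middle of the pan; z up
- beaker: empty glass beaker, about 66 mm across and 85 mm high, beyond the storage block. Not part of the job; origin at the centre of its underside
- spray: white plastic bottle with an orange cap, 52 mm diameter, 130 mm high, beyond the storage block to the left. Not part of the job; origin at the centre of its underside
- tape: flat roll of orange tape, 84 mm diameter, 24 mm high, beyond the storage block to the right. Not part of the job; origin at the centre of its underside

How it is judged:
On the way, in this order (a step that is already met when the one before it is completed fails the run):
1. all three vials stand upright and released in the green tray, the jar still where it was (x of vial_red in the frame of tray between -0.046 and 0.046 m and y of vial_red in the frame of tray between -0.076 and 0.076 m and z of vial_red in the frame of tray between 0.002 and 0.011 m and angle between each of vial_red, vial_blue, vial_yellow's own z axis and vertical below 0.12 rad and x of vial_blue in the frame of tray between -0.046 and 0.046 m and y of vial_blue in the frame of tray between -0.076 and 0.076 m and z of vial_blue in the frame of tray between 0.002 and 0.011 m and x of vial_yellow in the frame of tray between -0.046 and 0.046 m and y of vial_yellow in the frame of tray between -0.076 and 0.076 m and z of vial_yellow in the frame of tray between 0.002 and 0.011 m and contact force between the fingers and vial_red below 0.2 N and contact force between the fingers and vial_blue below 0.2 N and contact force between the fingers and vial_yellow below 0.2 N and distance of jar from where it was at the start of the episode below 0.025 m), for 0.2 s.
2. the jar stands released on the balance pan while all three vials are in the tray (horizontal distance between jar and balance below 0.015 m and z of jar in the frame of balance between 0.045 and 0.055 m and angle between each of jar, vial_red, vial_blue, vial_yellow's own z axis and vertical below 0.12 rad and x of vial_red in the frame of tray between -0.046 and 0.046 m and y of vial_red in the frame of tray between -0.076 and 0.076 m and z of vial_red in the frame of tray between 0.002 and 0.011 m and x of vial_blue in the frame of tray between -0.046 and 0.046 m and y of vial_blue in the frame of tray between -0.076 and 0.076 m and z of vial_blue in the frame of tray between 0.002 and 0.011 m and x of vial_yellow in the frame of tray between -0.046 and 0.046 m and y of vial_yellow in the frame of tray between -0.076 and 0.076 m and z of vial_yellow in the frame of tray between 0.002 and 0.011 m and contact force between the fingers and jar below 0.2 N), for 0.2 s.
At the end, for the whole second after the job is handed in: The jar stands upright on the balance pan, within 15 mm of its middle; each vial stands upright within 12 mm of the spot where it itself stood at the start; all are released and at rest (horizontal distance between jar and balance below 0.015 m and z of jar in the frame of balance between 0.045 and 0.055 m and angle between jar's own z axis and vertical below 0.12 rad and distance of each of vial_red, vial_blue, vial_yellow from where it was at the start of the episode below 0.012 m and angle between each of vial_red, vial_blue, vial_yellow's own z axis and vertical below 0.1 rad and linear speed of each of vial_red, vial_blue, vial_yellow, jar below 0.02 m/s and angular speed of each of vial_red, vial_blue, vial_yellow, jar below 0.2 rad/s); the robot touches nothing.
It fails at once if a vial or the jar is tipped over (angle between any of vial_red, vial_blue, vial_yellow, jar's own z axis and vertical above 0.7 rad).
It fails at once if the jar is let go more than 10 mm above the balance pan (dropped) (contact force between the fingers and jar below 0.1 N and horizontal distance between jar and balance below 0.08 m and z of jar in the frame of balance above 0.06 m).
It fails at once if the beaker, the spray bottle or the tape is shifted by more than 25 mm (distance of any of beaker, spray, tape from where it was at the start of the episode above 0.025 m).
It also fails if it takes over 136 s, if anything falls off the work surface, if the arm or the gripper's body presses on something with over 40 N, if the wrist force passes 120 N, or if a joint passes its speed limit or range.

### The arm

A 7-joint arm with a two-finger parallel gripper is mounted at the origin on the work surface. World frame = base frame: x ahead of the robot, y to its left, z up, the work surface at z = 0. Lengths are in m, angles in rad, forces in N, time in s.
With the tool pointing down it reaches from about 0.35 to 0.9 m from the base axis. Payload 7.2 kg.
Tool frame: the origin (TCP) lies at the very end of the fingers, on their centre line; the grasp point (between the pads) lies tcp_to_grasp behind it (tcp_to_grasp is the distance from the TCP to the grasp point, in m); x points along the fingers, y is the direction in which the jaws open and shut, and the axes are right-handed (so a half turn about x gives the same grasp; the last joint's range is limited). The gripper opens to 88 mm and grips with 3 to 60 N. Pads are 20 mm wide; open, the fingers measure 115 mm over their backs; the gripper's body (75 mm by 178 mm) begins 61 mm behind the grasp point.
Start: joints at [-1.303, 0.411, -0.013, 1.596, 0.006, 1.134, -0.082], TCP at [0.206, 0.59, 0.223] pointing down, gripper open.
Joint ranges: [-2.95, 2.95], [-0.29, 1.99], [-1.47, 1.44], [0.14, 2.54], [-1.03, 4.17], [0.13, 1.85], [-2.86, 2.86]. Speed limits (rad/s): [2.39, 2.39, 3.01, 3.01, 3.14, 3.14, 3.14].

### API

Orientations are given as a unit quaternion [w, x, y, z].
In Python, from station import * gives the robot as it stands.
- The arm moves only by the shell command python3 -m jog 'ROWS' [FORCE]. ROWS is JSON, one flat list of numbers, 7 for each row, row after row: the shift along the tool's x, y, z in m, then the turn, a rotation vector about the tool's x, y, z in degrees, then the closure, from 0 (fully open) to 1 (shut). In form: [dx, dy, dz, rx, ry, rz, gripper, dx, dy, dz, rx, ry, rz, gripper, ...]. A call has 1 to 12 rows; each row is the pose to reach, as a shift and turn from the pose measured when the call began, along the tool's axes at that moment; what a row does not reach only later rows make up. A row lasts 1/12 s, in which the tool goes at most 41.7 mm and 7.16 degrees, less where a joint would pass 70% of its speed; a pose out of reach is approached as far as the arm can. A call with a gripper value outside its range is refused whole. The fingers move at their own pace and stop on an object; FORCE is the grip in N (left out, the last holds). Time passes only in rows, so rows that repeat a pose let the fingers close. It gives the time, the measured TCP pose, the force and the opening at its end, in the units of the state.
- get_state(): the state, without advancing time (a new reading comes with each control period).
- snapshot(name): name is "scene" or "top" or "wrist"; returns a dict with "image" (384x512x3 uint8, red, green, blue), "vfov" (degrees; the focal length in pixels is half the picture's height over the tangent of half this angle, whatever the lens; pixels are square), "cx", "cy" (the principal point, pixels), "distortion" ([k1, k2, p1, p2, k3] as OpenCV has them; the pictures are not rectified), "R" (3x3) and "t" (3): a world point X has camera coordinates R X + t. Camera axes: x right, y down, z forward; pixel columns grow to the right and rows downward; lengths in m; the calibration is good to about 2 mm. A picture is of the moment at which its call begins. There is no depth.
- close_job(): hands the job in, once; it reports no verdict.
The state is a dict: "t": time; "q": joint angles; "joint_vel": joint speeds; "joint_torque": joint torques, N m; "tcp_pos": TCP position; "ee_rot": TCP orientation; "force": force on the tool from outside, world axes, zero at the start; "ft_torque": the same for the moment, N m; "gripper_width": finger opening in m.
Only numpy, scipy, OpenCV 4.12 (cv2) and the standard library are available. Lean on these libraries where they do the work, as an engineer would, in place of code of your own. Each camera call takes 0.05 s, during which the arm holds its last target. There are 200 camera calls.

## Working session

There is one attempt and no reset: what is moved stays moved. The work goes in short steps, Python scripts to look and compute and a shell command to move; the robot and the scene stay as the last step left them, time stands still between calls to the robot, and variables do not carry over. Pictures are saved under pics/ and viewed, about 12 in all and at most 16, crops included, and the job is handed in when it is done.

```bash
ls; mkdir -p pics
python3 - <<'E'
from station import *
import cv2,numpy as np
s=get_state(); print({k:np.round(v,4).tolist() for k,v in s.items()})
for n in("scene","top"):
    d=snapshot(n); cv2.imwrite(f"pics/{n}0.png",d["image"][:,:,::-1]); print(n,d["vfov"],d["cx"],d["cy"],d["distortion"],np.round(d["R"],4).tolist(),d["t"])
a=cv2.imread("pics/top0.png");b=cv2.imread("pics/scene0.png")
cv2.imwrite("pics/t0big.png",cv2.resize(a,(800,600)))
E
```

```text
pics
{'t': 0.0, 'q': [-1.3032, 0.4119, -0.0127, 1.5971, 0.0056, 1.1343, -0.0822], 'joint_vel': [0.0006, 0.0008, -0.0006, -0.0003, -0.0009, 0.0003, 0.0008], 'joint_torque': [-0.0001, -58.7947, 0.6418, -29.1074, -0.0537, 0.0181, 0.0002], 'tcp_pos': [0.2058, 0.5896, 0.2218], 'ee_rot': [0.6971, 0.1176, 0.6972, -0.1187], 'force': [0.003, -0.7267, 0.4365], 'ft_torque': [-0.0274, -0.0549, -0.038], 'gripper_width': 0.0876}
scene 43.72155694188168 257.90576708153776 193.22151974502367 [0.0506533 0.        0.        0.        0.       ] [[-0.2893, 0.9572, -0.0017], [0.8277, 0.2493, -0.5027], [-0.4808, -0.1468, -0.8645]] [ 0.17720028 -0.48032617  1.52461037]
top 51.32176051414806 257.34377660035335 189.47007542564873 [-0.06924158  0.          0.          0.          0.        ] [[-0.0014, -0.9997, -0.0256], [-0.9834, 0.0061, -0.1813], [0.1814, 0.0249, -0.9831]] [0.02115439 0.63021097 0.91704056]
```

View pics/t0big.png

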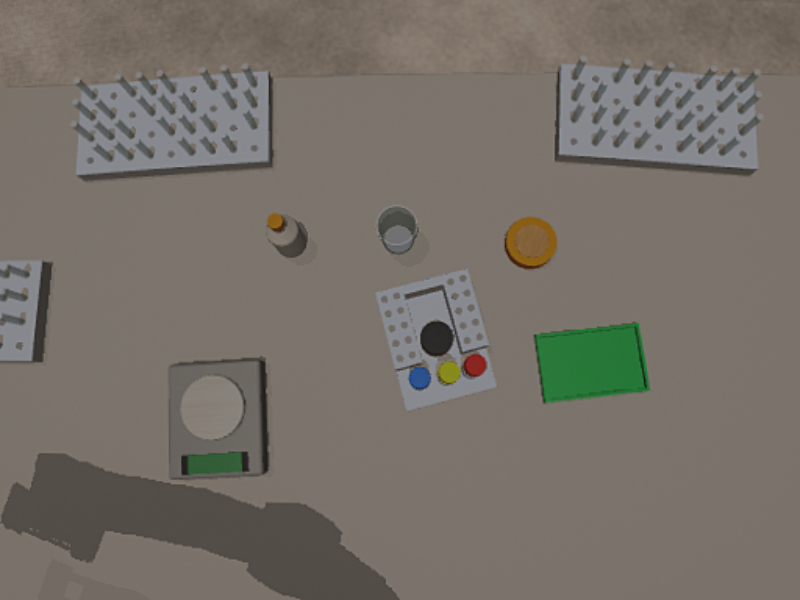

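View pics/scene0.png

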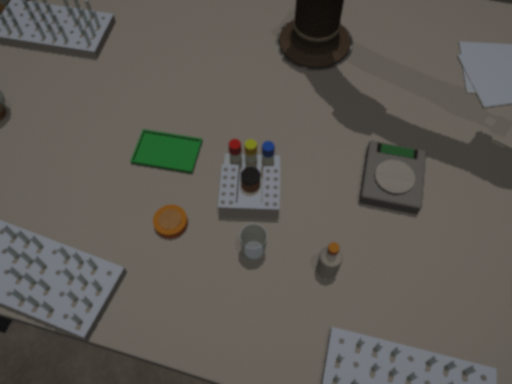

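The top view (800x600) shows the balance at left with its pan at (212,407). The block is in the middle: blue (419,378), yellow (449,372), red (475,365), jar lid (436,338). The tray is at right, around (592,363). The scene view agrees, and the arm blocks neither view.

```bash
cat > h.py <<'E'
import numpy as np, cv2
from station import *
from scipy.spatial.transform import Rotation as Ro
def K(d):
    f=d["image"].shape[0]/2/np.tan(np.radians(d["vfov"])/2)
    return np.array([[f,0,d["cx"]],[0,f,d["cy"]],[0,0,1.]])
def cast(d,uv,z):
    p=cv2.undistortPoints(np.array(uv,float).reshape(-1,1,2),K(d),np.array(d["distortion"],float))[:,0]
    R=np.array(d["R"]);t=np.array(d["t"]);c=-R.T@t
    r=np.c_[p,np.ones(len(p))]@R
    return c+r*((z-c[2])/r[:,2])[:,None]
def proj(d,X):
    return cv2.projectPoints(np.array(X,float).reshape(-1,1,3),cv2.Rodrigues(np.array(d["R"]))[0],np.array(d["t"],float),K(d),np.array(d["distortion"],float))[0][:,0]
HSV=dict(red=[((0,150,60),(6,255,255)),((174,150,60),(180,255,255))],yellow=[((24,150,60),(34,255,255))],blue=[((100,130,60),(125,255,255))],green=[((45,120,60),(75,255,255))],black=[((0,0,0),(180,255,45))])
def blobs(d,c,amin=60):
    h=cv2.cvtColor(d["image"],cv2.COLOR_RGB2HSV); m=0
    for lo,hi in HSV[c]: m=m|cv2.inRange(h,lo,hi)
    cs=cv2.findContours(m,cv2.RETR_EXTERNAL,cv2.CHAIN_APPROX_NONE)[0]
    return sorted([c for c in cs if cv2.contourArea(c)>amin],key=cv2.contourArea,reverse=True)
def cen(c):
    m=cv2.moments(c); return [m["m10"]/m["m00"],m["m01"]/m["m00"]]
def togo(p,yaw=None):
    """shift in tool axes to put TCP at world p"""
    s=get_state(); w=s["ee_rot"]; R=Ro.from_quat([*w[1:],w[0]])
    return R.inv().apply(np.array(p)-s["tcp_pos"]), R.as_matrix()
E
python3 - <<'E'
from h import *
np.set_printoptions(precision=4,suppress=True)
for n in("top","scene"):
    d=snapshot(n)
    for c,z in(("red",.1),("yellow",.1),("blue",.1),("green",.014),("black",.054)):
        for b in blobs(d,c)[:4]:
            print(n,c,np.round(cen(b),1),cv2.contourArea(b),cast(d,[cen(b)],z)[0])
            if c=="green":
                r=cv2.minAreaRect(b); print('  rect',cast(d,cv2.boxPoints(r),z)[:,:2].tolist())
    # pan
    g=cv2.cvtColor(d["image"],cv2.COLOR_RGB2HSV)
    if n=="top":
        x=d["image"][225:300,110:165].astype(int); print("pan px",d["image"][260,135],"housing",d["image"][300,120],d["image"][240,113],"foam",d["image"][245,270],"table",d["image"][300,200])
print(togo([0,0,0])[1])
E
```

```text
top red [303.6 233.1] 132.0 [ 0.5205 -0.0878  0.1   ]
top yellow [286.8 237.9] 131.0 [ 0.5097 -0.0493  0.1   ]
top blue [268.  241.5] 128.0 [ 0.5018 -0.0065  0.1   ]
top green [378.4 231.7] 2828.5 [ 0.529  -0.2828  0.014 ]
  rect [[0.5748668090511933, -0.19315754866864945], [0.5940969629281523, -0.3675938579719665], [0.484403003743049, -0.37332105379307245], [0.46619773072986703, -0.20191892481290957]]
top black [278.8 216.1] 317.5 [ 0.5652 -0.0329  0.054 ]
top black [168.6 264.8] 116.0 [0.449  0.2318 0.054 ]
pan px [134 127 120] housing [45 73 46] [105 101  96] foam [ 45  84 142] table [124 115 108]
scene red [234.3 144.5] 78.0 [ 0.5202 -0.0895  0.1   ]
scene yellow [250.4 144.8] 78.0 [ 0.5095 -0.0507  0.1   ]
scene blue [267.8 146.4] 75.5 [ 0.5019 -0.0075  0.1   ]
scene green [166.6 150.7] 1932.0 [ 0.5348 -0.2814  0.014 ]
  rect [[0.5962032224642191, -0.35670849326504683], [0.4904556004226813, -0.3886424861848272], [0.47153045770414015, -0.20695038594711995], [0.5769903787212158, -0.18275623158387455]]
scene green [397.2 150.5] 141.0 [0.3551 0.3143 0.014 ]
  rect [[0.3684843436640003, 0.27220331122574726], [0.34835945114722044, 0.27161059046137276], [0.3427503530879007, 0.354207643095676], [0.36273686405897587, 0.35419623831975555]]
scene black [314.9  34.2] 3166.5 [0.0277 0.0044 0.054 ]
scene black [250.  177.7] 297.0 [ 0.5755 -0.0318  0.054 ]
scene black [388.5 205.2] 252.0 [0.5538 0.3135 0.054 ]
scene black [  4.5 323.4] 129.0 [ 1.0703 -0.4188  0.054 ]
[[-0.0002  0.3295  0.9442]
 [-0.001   0.9442 -0.3295]
 [-1.     -0.001   0.0001]]
```

Run:
```python
from h import *
np.set_printoptions(precision=4,suppress=True)
print("t2g",globals().get("tcp_to_grasp"))
for n in("top","scene"):
    d=snapshot(n)
    u0=np.array([135.7,260.5]) if n=="top" else np.array([395,177])
    g=cv2.cvtColor(d["image"],cv2.COLOR_RGB2GRAY)
    m=(g>105).astype(np.uint8) if n=="top" else (g>int(g[177,395])-18).astype(np.uint8)
    k,l,s,c=cv2.connectedComponentsWithStats(m); i=l[int(u0[1]),int(u0[0])]
    print(n,u0,g[int(u0[1]),int(u0[0])],s[i],c[i],cast(d,[u0,c[i]],.05))
print(togo([.51,-.05,.20])[0])
```

```text
t2g 0.0187
top [135.7 260.5] 128 [ 115  240   41   42 1317] [134.8815 260.3713] [[0.4587 0.3138 0.05  ]
 [0.459  0.3158 0.05  ]]
scene [395 177] 102 [ 375  159   41   34 1077] [395.0046 175.3315] [[0.4659 0.3167 0.05  ]
 [0.4609 0.3159 0.05  ]]
[ 0.0226 -0.504   0.498 ]
```

```bash
python3 -m jog '[0,-0.04,0.04,7,0,0,0.1, 0,-0.08,0.08,14,0,0,0.1, 0,-0.12,0.12,21,0,0,0.1, 0,-0.16,0.16,28,0,0,0.1, 0,-0.19,0.19,35,0,0,0.1, 0,-0.23,0.22,42,0,0,0.1, 0.01,-0.26,0.26,49,0,0,0.1, 0.02,-0.29,0.29,56,0,0,0.1, 0.02,-0.32,0.32,58,0,0,0.1, 0.02,-0.35,0.35,58,0,0,0.1, 0.02,-0.38,0.38,58,0,0,0.1, 0.02,-0.41,0.41,58,0,0,0.1]'; python3 -c "
from h import *
print(togo([.51,-.05,.20]))"
```

```text
t: 1.3
tcp_pos: [0.423, 0.1386, 0.2047]
ee_rot: [0.553, 0.441, 0.552, -0.441]
force: [1.8, 0.5, -1.5]
gripper_width: 0.0789
(array([0.0047505 , 0.0431695 , 0.20315789]), array([[ 3.45453270e-04,  9.75234493e-01,  2.21173154e-01],
       [ 1.29274603e-04,  2.21173122e-01, -9.75234553e-01],
       [-9.99999932e-01,  3.65490037e-04, -4.96680738e-05]]))
```

```bash
python3 -m jog '[0,0.01,0.04,0,0,0,0.2, 0,0.02,0.08,0,0,0,0.2, 0,0.03,0.12,0,0,0,0.2, 0,0.04,0.16,0,0,0,0.2, 0,0.043,0.203,0,0,0,0.2, 0,0.043,0.203,0,0,0,0.2, 0,0.043,0.203,0,0,0,0.2]'
python3 - <<'E'
from h import *
np.set_printoptions(precision=4,suppress=True)
d=snapshot("wrist"); cv2.imwrite("pics/w1.png",d["image"][:,:,::-1])
print(d["R"],d["t"])
for c,z in(("red",.1),("yellow",.1),("blue",.1),("black",.056)):
    for b in blobs(d,c)[:3]: print(c,np.round(cen(b)),cv2.contourArea(b),cast(d,[cen(b)],z)[0])
E
```

```text
t: 1.88
tcp_pos: [0.5099, -0.0528, 0.2047]
ee_rot: [0.552, 0.443, 0.551, -0.443]
force: [-0.4, 0.2, -0.2]
gripper_width: 0.0701
[[ 0.9763  0.2165  0.0009]
 [ 0.2091 -0.9438  0.2559]
 [ 0.0563 -0.2496 -0.9667]] [-0.4861 -0.1843  0.3306]
red [262. 231.] 769.5 [ 0.5224 -0.0919  0.1   ]
blue [262. 137.] 948.5 [ 0.5037 -0.0079  0.1   ]
black [167. 336.] 28139.5 [ 0.4455 -0.2688  0.056 ]
black [447. 296.] 10093.0 [ 0.7607 -0.1449  0.056 ]
black [342. 262.] 1163.0 [ 0.6227 -0.1264  0.056 ]
```

View pics/w1.png

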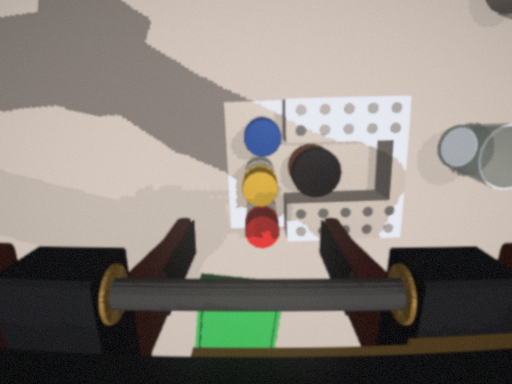

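The wrist view shows blue (262,137), yellow (260,187), red (263,231) and the jar lid (315,171) behind the row. The jaws are aligned with the block's x.

Run:
```python
from h import *
np.set_printoptions(precision=4,suppress=True)
d=snapshot("wrist")
print(cast(d,[(262,137),(260,187),(263,233)],.108)); print(cast(d,[(315,171)],.056))
h=cv2.cvtColor(d["image"],cv2.COLOR_RGB2HSV); print(h[187,260])
for n,p in(("red",[.5212,-.0895,.075]),("tray",[.532,-.283,.2])): print(n,togo(p)[0])
print(get_state()["tcp_pos"])
```

```text
[[ 0.5029 -0.005   0.108 ]
 [ 0.5107 -0.047   0.108 ]
 [ 0.5228 -0.0879  0.108 ]]
[[ 0.5652 -0.0308  0.056 ]]
[ 21 169 220]
red [0.1295 0.0025 0.0422]
tray [ 0.0043 -0.0298  0.2332]
[ 0.5094 -0.049   0.2045]
```

```bash
python3 -m jog '[0,0.002,0.02,0,0,0,0.2, 0,0.002,0.041,0,0,0,0.2, 0.03,0.002,0.041,0,0,0,0.2, 0.06,0.002,0.041,0,0,0,0.2, 0.09,0.002,0.041,0,0,0,0.2, 0.115,0.002,0.041,0,0,0,0.2, 0.13,0.002,0.041,0,0,0,0.2, 0.13,0.002,0.041,0,0,0,0.2, 0.13,0.002,0.041,0,0,0,0.2]'
python3 - <<'E'
from h import *
d=snapshot("wrist"); cv2.imwrite("pics/w2.png",d["image"][:,:,::-1])
print(get_state()["tcp_pos"])
E
```

```text
t: 2.73
tcp_pos: [0.52, -0.0867, 0.0742]
ee_rot: [0.552, 0.44, 0.554, -0.441]
force: [0.5, 0.2, 0.4]
gripper_width: 0.0699
[ 0.52076111 -0.08717229  0.07513066]
```

View pics/w2.png

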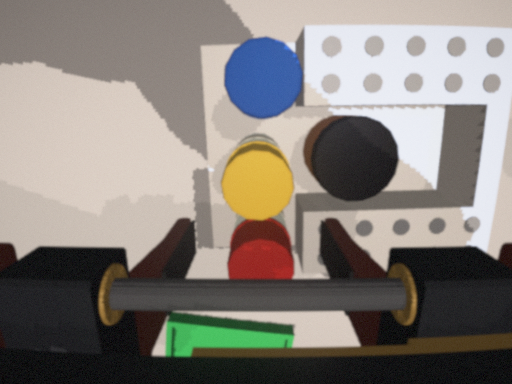

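Red cap at (261,262) sits midway between the fingers at about 180 and 340. I'll close, check, then lift.

```bash
python3 -m jog '[0,0,0,0,0,0,0.8, 0,0,0,0,0,0,0.8, 0,0,0,0,0,0,0.8, 0,0,0,0,0,0,0.8, 0,0,0,0,0,0,0.8, 0,0,0,0,0,0,0.8]' 15; python3 -c "
from h import *
s=get_state();print(s['tcp_pos'],s['gripper_width'],s['force'],s['t'])
th=np.radians(6); y=np.array([-np.sin(th),np.cos(th)]);c=np.array([.532,-.283])
for k in(-.05,0,.05): p=c+k*y; print(k,p,togo([*p,.0735])[0])"
```

```text
t: 3.28
tcp_pos: [0.5208, -0.0872, 0.0753]
ee_rot: [0.553, 0.441, 0.553, -0.44]
force: [0.4, -0.6, -0.2]
gripper_width: 0.0339
[ 0.52083374 -0.08721691  0.07534394] 0.03390089777219008 [ 0.39165427 -0.59796546 -0.16879554] 3.2833
-0.05 [ 0.53722642 -0.33272609] [ 0.00154538 -0.03879234  0.24298075]
0 [ 0.532 -0.283] [ 0.00160533 -0.0327936   0.19334194]
0.05 [ 0.52677358 -0.23327391] [ 0.00166527 -0.02679486  0.14370313]
```

```bash
python3 -m jog '[0,0,0,0,0,0,0.8, 0,0,0,0,0,0,0.8, 0,0,0,0,0,0,0.8, -0.01,0,0,0,0,0,0.8, -0.025,0,0,0,0,0,0.8, -0.04,0,0,0,0,0,0.8, -0.04,0,0,0,0,0,0.8, -0.04,0,0,0,0,0,0.8]' 15
python3 - <<'E'
from h import *
d=snapshot("wrist"); cv2.imwrite("pics/w3.png",d["image"][:,:,::-1])
print(get_state()["tcp_pos"],togo([.5372,-.3327,.075])[0])
E
```

```text
t: 3.95
tcp_pos: [0.5215, -0.0872, 0.1162]
ee_rot: [0.553, 0.442, 0.553, -0.44]
force: [-0.1, 0.3, -1.8]
gripper_width: 0.0318
[ 0.52086367 -0.08704995  0.11540578] [ 0.04004667 -0.03899051  0.24314492]
```

View pics/w3.png

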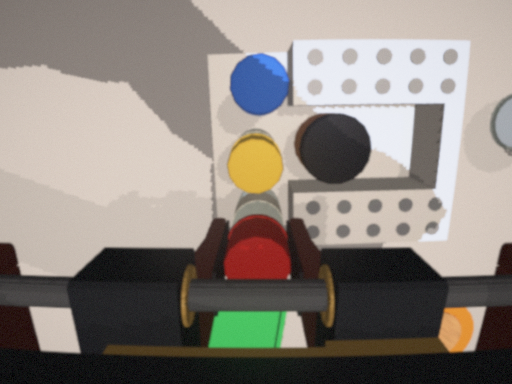

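Red is held (opening 31.8 mm) and lifted, with yellow and blue undisturbed. I'll carry it to the far tray slot.

```bash
python3 -m jog '[0,-0.005,0.03,0,0,0,0.8, 0,-0.01,0.06,0,0,0,0.8, 0,-0.015,0.09,0,0,0,0.8, 0,-0.02,0.12,0,0,0,0.8, 0,-0.025,0.15,0,0,0,0.8, 0,-0.03,0.18,0,0,0,0.8, 0,-0.035,0.21,0,0,0,0.8, 0,-0.039,0.235,0,0,0,0.8, 0,-0.039,0.243,0,0,0,0.8, 0.015,-0.039,0.243,0,0,0,0.8, 0.025,-0.039,0.243,0,0,0,0.8, 0.025,-0.039,0.243,0,0,0,0.8]'
python3 - <<'E'
from h import *
d=snapshot("top"); cv2.imwrite("pics/t1.png",cv2.resize(d["image"][150:300,230:460,::-1],(690,450)))
print(get_state()["tcp_pos"],togo([.5372,-.3327,.0733])[0],get_state()["force"])
E
```

```text
t: 5.0
tcp_pos: [0.5357, -0.3306, 0.0868]
ee_rot: [0.551, 0.441, 0.555, -0.44]
force: [-0.8, 1.2, -1.1]
gripper_width: 0.0315
[ 0.5362211  -0.33076554  0.08804056] [0.01473045 0.00054409 0.00216843] [ 0.11897046  0.20027069 -0.82849005]
```

View pics/t1.png

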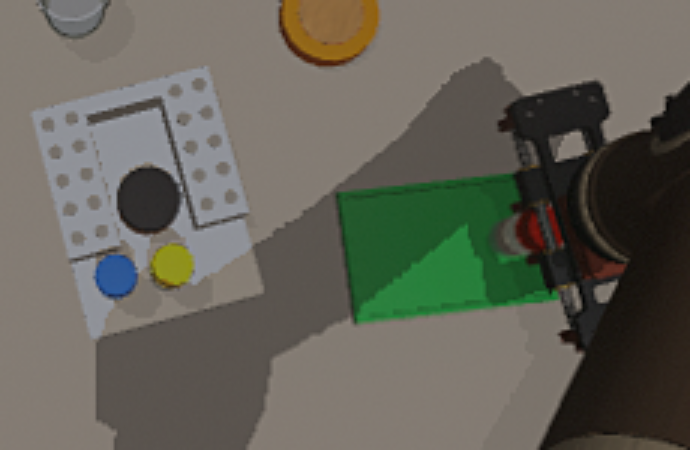

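Red (cap at crop 540,230) is over the right end of the tray. Lowering and releasing.

```bash
python3 -m jog '[0.007,0,0.001,0,0,0,0.8, 0.012,0,0.001,0,0,0,0.8, 0.0145,0,0.001,0,0,0,0.8, 0.0145,0,0.001,0,0,0,0.8, 0.0145,0,0.001,0,0,0,0.8]'; python3 -m jog '[0,0,0,0,0,0,0.25, 0,0,0,0,0,0,0.25, 0,0,0,0,0,0,0.25, 0,0,0,0,0,0,0.25, 0,0,0,0,0,0,0.25]';  python3 -m jog '[-0.02,0,0,0,0,0,0.25, -0.05,0,0,0,0,0,0.25, -0.07,0,0,0,0,0,0.25, -0.07,0,0,0,0,0,0.25]'
python3 - <<'E'
from h import *
print(get_state()["tcp_pos"],togo([.5102,-.0485,.1445])[0],get_state()["force"])
E
```

```text
t: 5.47
tcp_pos: [0.5366, -0.3314, 0.0736]
ee_rot: [0.552, 0.441, 0.555, -0.44]
force: [-0.3, -0.5, -1.6]
gripper_width: 0.0317
t: 5.88
tcp_pos: [0.5366, -0.3315, 0.0737]
ee_rot: [0.552, 0.441, 0.555, -0.44]
force: [-0.3, 0.0, 0.8]
gripper_width: 0.0614
t: 6.22
tcp_pos: [0.5386, -0.3336, 0.1482]
ee_rot: [0.554, 0.441, 0.552, -0.439]
force: [0.9, -0.9, -0.4]
gripper_width: 0.0658
[ 0.53856596 -0.33356012  0.14815441] [ 0.00374737  0.0362207  -0.28416768] [ 0.93885235 -0.86327433 -0.36992981]
```

```bash
python3 -m jog '[0,0.005,-0.035,0,0,0,0.2, 0,0.01,-0.07,0,0,0,0.2, 0,0.015,-0.105,0,0,0,0.2, 0,0.02,-0.14,0,0,0,0.2, 0,0.025,-0.175,0,0,0,0.2, 0,0.03,-0.21,0,0,0,0.2, 0,0.033,-0.245,0,0,0,0.2, 0,0.036,-0.275,0,0,0,0.2, 0,0.036,-0.284,0,0,0,0.2, 0,0.036,-0.284,0,0,0,0.2, 0,0.036,-0.284,0,0,0,0.2]'
python3 - <<'E'
from h import *
np.set_printoptions(precision=4,suppress=True)
HSV["yellow"]=[((18,130,60),(34,255,255))]
d=snapshot("wrist"); cv2.imwrite("pics/w4.png",d["image"][:,:,::-1])
for c in("yellow","blue"):
    b=blobs(d,c)[0]; x,y,w,h=cv2.boundingRect(b); r=w/2; print(c,(x,y,w,h),cast(d,[(x+r,y+h-r)],.108)[0])
print(get_state()["tcp_pos"],togo([.5102,-.0485,.0753])[0])
E
```

```text
t: 7.13
tcp_pos: [0.51, -0.0491, 0.1482]
ee_rot: [0.554, 0.441, 0.552, -0.439]
force: [0.3, 0.1, -0.1]
gripper_width: 0.0703
yellow (192, 334, 320, 23) [ 0.5706 -0.0247  0.108 ]
blue (240, 126, 46, 48) [ 0.5039 -0.0078  0.108 ]
[ 0.5101 -0.0501  0.1483] [ 0.073   0.0001 -0.0016]
```

View pics/w4.png

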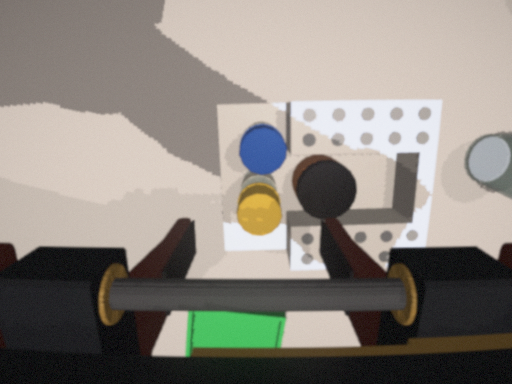

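Yellow (260,210) is centred between the fingers. Descending and gripping.

```bash
python3 -m jog '[0.03,0,-0.001,0,0,0,0.2, 0.055,0,-0.001,0,0,0,0.2, 0.073,0,-0.001,0,0,0,0.2, 0.073,0,-0.001,0,0,0,0.2, 0.073,0,-0.001,0,0,0,0.2]';  python3 -m jog '[0,0,0,0,0,0,0.8, 0,0,0,0,0,0,0.8, 0,0,0,0,0,0,0.8, 0,0,0,0,0,0,0.8, 0,0,0,0,0,0,0.8, 0,0,0,0,0,0,0.8, 0,0,0,0,0,0,0.8, 0,0,0,0,0,0,0.8, 0,0,0,0,0,0,0.8]' 15; python3 -m jog '[-0.01,0,0,0,0,0,0.8, -0.025,0,0,0,0,0,0.8, -0.04,0,0,0,0,0,0.8, -0.04,0,0,0,0,0,0.8, -0.04,0,0,0,0,0,0.8]'; python3 -c "
from h import *
print(get_state()['tcp_pos'],togo([.532,-.283,.0733])[0])"
```

```text
t: 7.6
tcp_pos: [0.5097, -0.0513, 0.0748]
ee_rot: [0.553, 0.442, 0.551, -0.441]
force: [-0.9, -0.1, 0.6]
gripper_width: 0.0704
t: 8.35
tcp_pos: [0.5101, -0.0512, 0.0751]
ee_rot: [0.553, 0.442, 0.551, -0.441]
force: [0.7, 1.6, 4.5]
gripper_width: 0.0316
t: 8.77
tcp_pos: [0.5103, -0.051, 0.1158]
ee_rot: [0.554, 0.442, 0.551, -0.441]
force: [0.5, 0.4, -1.6]
gripper_width: 0.0319
[ 0.51032656 -0.05099114  0.11576358] [ 0.04272862 -0.03019337  0.2310057 ]
```

```bash
python3 -m jog '[0,-0.005,0.03,0,0,0,0.8, 0,-0.01,0.06,0,0,0,0.8, 0,-0.015,0.09,0,0,0,0.8, 0,-0.02,0.12,0,0,0,0.8, 0,-0.025,0.15,0,0,0,0.8, 0,-0.03,0.18,0,0,0,0.8, 0,-0.03,0.21,0,0,0,0.8, 0,-0.03,0.231,0,0,0,0.8, 0,-0.03,0.231,0,0,0,0.8, 0.015,-0.03,0.231,0,0,0,0.8, 0.025,-0.03,0.231,0,0,0,0.8, 0.025,-0.03,0.231,0,0,0,0.8]'; python3 -c "
from h import *
print(get_state()['tcp_pos'],togo([.532,-.283,.0733])[0])"
```

```text
t: 9.77
tcp_pos: [0.5304, -0.2811, 0.088]
ee_rot: [0.552, 0.442, 0.553, -0.441]
force: [-0.3, -0.7, -1.7]
gripper_width: 0.0319
[ 0.53042721 -0.28106331  0.08797419] [0.01467051 0.00110588 0.00226036]
```

```bash
python3 -m jog '[0.007,0,0.001,0,0,0,0.8, 0.012,0,0.001,0,0,0,0.8, 0.0145,0,0.001,0,0,0,0.8, 0.0145,0,0.001,0,0,0,0.8, 0.0145,0,0.001,0,0,0,0.8]'; python3 -m jog '[0,0,0,0,0,0,0.25, 0,0,0,0,0,0,0.25, 0,0,0,0,0,0,0.25, 0,0,0,0,0,0,0.25, 0,0,0,0,0,0,0.25]';  python3 -m jog '[-0.02,0,0,0,0,0,0.25, -0.05,0,0,0,0,0,0.25, -0.07,0,0,0,0,0,0.25, -0.07,0,0,0,0,0,0.25]'
python3 - <<'E'
from h import *
print(get_state()["tcp_pos"],togo([.5032,-.007,.1445])[0],get_state()["force"])
E
```

```text
t: 10.18
tcp_pos: [0.5308, -0.2818, 0.0735]
ee_rot: [0.552, 0.441, 0.553, -0.441]
force: [1.1, 0.2, -0.4]
gripper_width: 0.0315
t: 10.6
tcp_pos: [0.5308, -0.2819, 0.0737]
ee_rot: [0.552, 0.442, 0.553, -0.441]
force: [0.4, -1.0, 0.4]
gripper_width: 0.0615
t: 10.93
tcp_pos: [0.5327, -0.2835, 0.1479]
ee_rot: [0.554, 0.442, 0.551, -0.44]
force: [-0.2, -1.2, 0.8]
gripper_width: 0.066
[ 0.53272181 -0.28354954  0.14786654] [ 0.00293831  0.0323302  -0.27624019] [-0.22119279 -1.1731881   0.75194887]
```

```bash
python3 -m jog '[0,0.005,-0.035,0,0,0,0.2, 0,0.01,-0.07,0,0,0,0.2, 0,0.015,-0.105,0,0,0,0.2, 0,0.02,-0.14,0,0,0,0.2, 0,0.025,-0.175,0,0,0,0.2, 0,0.03,-0.21,0,0,0,0.2, 0,0.032,-0.24,0,0,0,0.2, 0,0.032,-0.265,0,0,0,0.2, 0,0.032,-0.276,0,0,0,0.2, 0,0.032,-0.276,0,0,0,0.2, 0,0.032,-0.276,0,0,0,0.2]'
python3 - <<'E'
from h import *
np.set_printoptions(precision=4,suppress=True)
d=snapshot("wrist")
for c in("blue",):
    b=blobs(d,c)[0]; x,y,w,h=cv2.boundingRect(b); r=w/2; print(c,(x,y,w,h),cast(d,[(x+r,y+h-r)],.108)[0])
print(get_state()["tcp_pos"],togo([.5032,-.007,.0753])[0])
E
```

```text
t: 11.85
tcp_pos: [0.5028, -0.0071, 0.1472]
ee_rot: [0.555, 0.442, 0.551, -0.44]
force: [0.1, -0.7, -0.5]
gripper_width: 0.0704
blue (238, 190, 42, 43) [ 0.5037 -0.0071  0.108 ]
[ 0.503  -0.0081  0.1473] [ 0.072   0.0001 -0.0012]
```

```bash
python3 -m jog '[0.03,0.001,-0.001,0,0,0,0.2, 0.055,0.001,-0.001,0,0,0,0.2, 0.072,0.001,-0.001,0,0,0,0.2, 0.072,0.001,-0.001,0,0,0,0.2, 0.072,0.001,-0.001,0,0,0,0.2]';  python3 -m jog '[0,0,0,0,0,0,0.8, 0,0,0,0,0,0,0.8, 0,0,0,0,0,0,0.8, 0,0,0,0,0,0,0.8, 0,0,0,0,0,0,0.8, 0,0,0,0,0,0,0.8, 0,0,0,0,0,0,0.8, 0,0,0,0,0,0,0.8, 0,0,0,0,0,0,0.8]' 15; python3 -m jog '[-0.01,0,0,0,0,0,0.8, -0.025,0,0,0,0,0,0.8, -0.04,0,0,0,0,0,0.8, -0.04,0,0,0,0,0,0.8, -0.04,0,0,0,0,0,0.8]'; python3 -c "
from h import *
print(get_state()['tcp_pos'],togo([.5268,-.2333,.0733])[0])"
```

```text
t: 12.32
tcp_pos: [0.5038, -0.0088, 0.0749]
ee_rot: [0.554, 0.442, 0.55, -0.442]
force: [-0.1, 0.3, 0.7]
gripper_width: 0.0701
t: 13.07
tcp_pos: [0.5041, -0.0087, 0.0752]
ee_rot: [0.554, 0.442, 0.55, -0.442]
force: [-0.1, 0.3, 4.5]
gripper_width: 0.0316
t: 13.48
tcp_pos: [0.5043, -0.0085, 0.1158]
ee_rot: [0.554, 0.443, 0.55, -0.441]
force: [0.1, -0.6, -1.0]
gripper_width: 0.0316
[ 0.50425941 -0.00845274  0.11579064] [ 0.0430657  -0.02743174  0.22419338]
```

```bash
python3 -m jog '[0,-0.005,0.03,0,0,0,0.8, 0,-0.01,0.06,0,0,0,0.8, 0,-0.015,0.09,0,0,0,0.8, 0,-0.02,0.12,0,0,0,0.8, 0,-0.025,0.15,0,0,0,0.8, 0,-0.027,0.18,0,0,0,0.8, 0,-0.027,0.205,0,0,0,0.8, 0,-0.027,0.22,0,0,0,0.8, 0,-0.027,0.224,0,0,0,0.8, 0.015,-0.027,0.224,0,0,0,0.8, 0.025,-0.027,0.224,0,0,0,0.8, 0.025,-0.027,0.224,0,0,0,0.8]'; python3 -c "
from h import *
print(get_state()['tcp_pos'],togo([.5268,-.2333,.0733])[0])"
```

```text
t: 14.48
tcp_pos: [0.5254, -0.231, 0.0886]
ee_rot: [0.553, 0.442, 0.552, -0.441]
force: [-0.3, -0.0, -2.0]
gripper_width: 0.0318
[ 0.52540141 -0.23099478  0.08859581] [0.01529803 0.00083166 0.00255158]
```

```bash
python3 -m jog '[0.007,0,0.001,0,0,0,0.8, 0.012,0,0.001,0,0,0,0.8, 0.015,0,0.001,0,0,0,0.8, 0.015,0,0.001,0,0,0,0.8, 0.015,0,0.001,0,0,0,0.8]'; python3 -m jog '[0,0,0,0,0,0,0.25, 0,0,0,0,0,0,0.25, 0,0,0,0,0,0,0.25, 0,0,0,0,0,0,0.25, 0,0,0,0,0,0,0.25]';  python3 -m jog '[-0.02,0,0,0,0,0,0.2, -0.05,0,0,0,0,0,0.2, -0.08,0,0,0,0,0,0.2, -0.11,0,0,0,0,0,0.2, -0.11,0,0,0,0,0,0.2]'
python3 - <<'E'
from h import *
print(togo([.5652,-.0320,.18])[0])
d=snapshot("scene"); cv2.imwrite("pics/s1.png",cv2.resize(d["image"][90:250,100:300,::-1],(750,600)))
E
```

```text
t: 14.9
tcp_pos: [0.5258, -0.2318, 0.0736]
ee_rot: [0.553, 0.442, 0.552, -0.441]
force: [0.9, 0.5, -0.4]
gripper_width: 0.0318
t: 15.32
tcp_pos: [0.5259, -0.2318, 0.0738]
ee_rot: [0.553, 0.442, 0.552, -0.441]
force: [-0.3, 0.0, -0.0]
gripper_width: 0.0612
t: 15.73
tcp_pos: [0.5281, -0.2335, 0.1894]
ee_rot: [0.555, 0.443, 0.549, -0.44]
force: [1.1, -0.7, 0.9]
gripper_width: 0.0705
[ 0.0093281   0.0803051  -0.18851445]
```

View pics/s1.png

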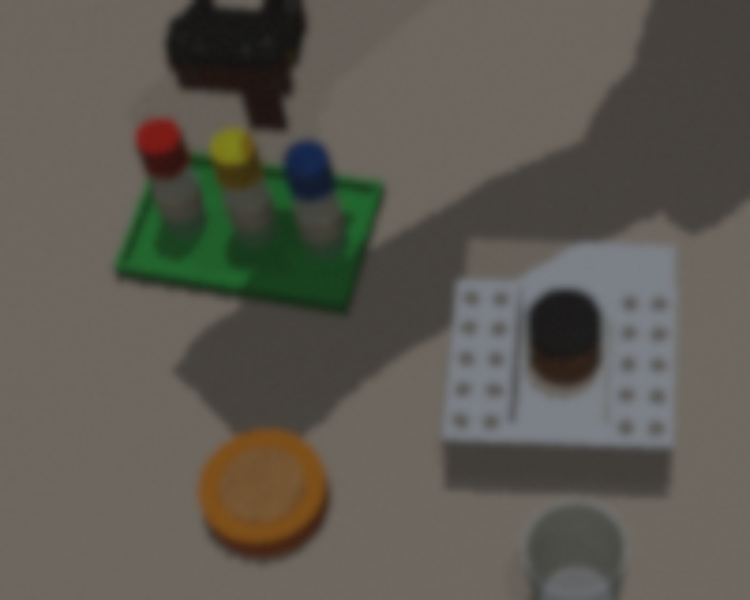

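All three vials stand in the tray (crop: red 162,140; yellow 233,150; blue 308,165) and the jar is untouched at (565,330). Going above the jar with the jaws open.

```bash
python3 -m jog '[0,0.014,-0.035,0,0,0,0, 0,0.028,-0.07,0,0,0,0, 0,0.042,-0.105,0,0,0,0, 0,0.056,-0.14,0,0,0,0, 0,0.07,-0.17,0,0,0,0, 0,0.08,-0.187,0,0,0,0, 0,0.08,-0.187,0,0,0,0, 0,0.08,-0.187,0,0,0,0]'
python3 - <<'E'
from h import *
np.set_printoptions(precision=4,suppress=True)
d=snapshot("wrist"); cv2.imwrite("pics/w5.png",d["image"][:,:,::-1])
HSV["black"]=[((0,0,0),(180,110,70))]
for b in blobs(d,"black",600)[:4]:
    x,y,w,h=cv2.boundingRect(b); r=w/2; print((x,y,w,h),cast(d,[(x+r,y+h-r)],.056)[0])
s=get_state(); print(s["tcp_pos"],s["gripper_width"],togo([.5652,-.032,.023]))
print("pan",togo([.460,.316,.2])[0])
E
```

```text
t: 16.45
tcp_pos: [0.5638, -0.0314, 0.1857]
ee_rot: [0.555, 0.442, 0.551, -0.44]
force: [-0.3, -1.2, 0.1]
gripper_width: 0.0877
(0, 219, 512, 165) [0.5516 0.0179 0.056 ]
(235, 158, 51, 53) [ 0.568  -0.0346  0.056 ]
[ 0.5636 -0.0331  0.186 ] 0.08800899648139654 (array([ 0.163 ,  0.0009, -0.0013]), array([[ 0.0063,  0.9754,  0.2203],
       [-0.0021,  0.2204, -0.9754],
       [-1.    ,  0.0057,  0.0034]]))
pan [-0.0154 -0.024  -0.3633]
```

View pics/w5.png

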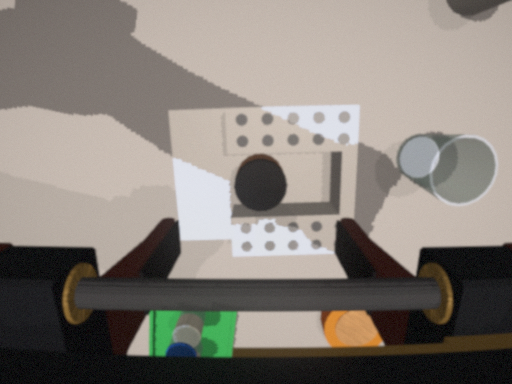

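The jar lid (260,184) is centred between the jaws. Descending into the pocket.

```bash
python3 -m jog '[0.03,0.002,0.001,0,0,0,0, 0.06,0.002,0.001,0,0,0,0, 0.09,0.002,0.001,0,0,0,0, 0.12,0.002,0.001,0,0,0,0, 0.14,0.002,0.001,0,0,0,0, 0.155,0.002,0.001,0,0,0,0, 0.163,0.002,0.001,0,0,0,0, 0.163,0.002,0.001,0,0,0,0, 0.163,0.002,0.001,0,0,0,0]'; python3 -m jog '[0,0,0,0,0,0,0.6, 0,0,0,0,0,0,0.6, 0,0,0,0,0,0,0.6, 0,0,0,0,0,0,0.6, 0,0,0,0,0,0,0.6, 0,0,0,0,0,0,0.6, 0,0,0,0,0,0,0.6, 0,0,0,0,0,0,0.6]' 20
```

```text
t: 17.25
tcp_pos: [0.5667, -0.0353, 0.0232]
ee_rot: [0.554, 0.443, 0.55, -0.441]
force: [-0.2, 0.1, -0.3]
gripper_width: 0.0877
t: 17.92
tcp_pos: [0.5671, -0.0352, 0.0236]
ee_rot: [0.554, 0.443, 0.55, -0.441]
force: [-0.2, 0.7, 3.5]
gripper_width: 0.0515
```

```bash
python3 -m jog '[-0.01,0,0,0,0,0,0.6, -0.035,0,0,0,0,0,0.6, -0.06,0,0,0,0,0,0.6, -0.085,0,0,0,0,0,0.6, -0.11,0,0,0,0,0,0.6, -0.11,0,0,0,0,0,0.6]' 20; python3 -m jog '[0,0,-0.03,0,0,0,0.6, 0,0,-0.06,0,0,0,0.6, 0,-0.005,-0.09,0,0,0,0.6, 0,-0.01,-0.12,0,0,0,0.6, 0,-0.012,-0.15,0,0,0,0.6, 0,-0.015,-0.18,0,0,0,0.6, 0,-0.018,-0.21,0,0,0,0.6, 0,-0.02,-0.24,0,0,0,0.6, 0,-0.022,-0.27,0,0,0,0.6, 0,-0.024,-0.30,0,0,0,0.6, 0,-0.024,-0.33,0,0,0,0.6, 0,-0.024,-0.35,0,0,0,0.6]'
python3 - <<'E'
from h import *
np.set_printoptions(precision=4,suppress=True)
d=snapshot("top"); cv2.imwrite("pics/t2.png",cv2.resize(d["image"][190:330,60:260,::-1],(800,560)))
s=get_state(); print(s["tcp_pos"],s["gripper_width"],togo([.460,.316,.0656])[0])
E
```

```text
t: 18.42
tcp_pos: [0.5685, -0.0354, 0.1384]
ee_rot: [0.556, 0.444, 0.548, -0.44]
force: [0.3, 0.2, -2.6]
gripper_width: 0.0516
t: 19.42
tcp_pos: [0.4667, 0.3038, 0.1357]
ee_rot: [0.556, 0.443, 0.549, -0.439]
force: [-0.0, -0.1, -1.9]
gripper_width: 0.0514
[0.4657 0.3076 0.1355] 0.05162251357917254 [ 0.0698 -0.0044 -0.0096]
```

View pics/t2.png

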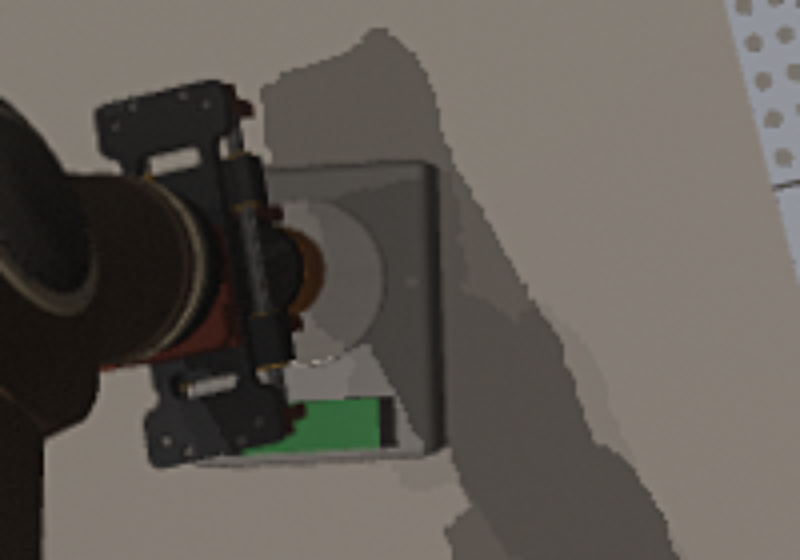

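The jar is over the pan, within parallax. I'll lower to about 8 mm above it, check, then set down.

```bash
python3 -m jog '[0,-0.004,-0.01,0,0,0,0.6, 0.02,-0.004,-0.01,0,0,0,0.6, 0.04,-0.004,-0.01,0,0,0,0.6, 0.055,-0.004,-0.01,0,0,0,0.6, 0.062,-0.004,-0.01,0,0,0,0.6, 0.062,-0.004,-0.01,0,0,0,0.6, 0.062,-0.004,-0.01,0,0,0,0.6]';  python3 - <<'E'
from h import *
np.set_printoptions(precision=4,suppress=True)
d=snapshot("scene"); cv2.imwrite("pics/s2.png",cv2.resize(d["image"][120:240,330:470,::-1],(700,600)))
print("jar top / pan px",(proj(d,[[.46,.316,.05],[.46,.316,.106]])-[330,120])*5)
s=get_state(); print(s["tcp_pos"],s["force"],togo([.460,.316,.0656]))
E
```

```text
t: 20.05
tcp_pos: [0.4601, 0.316, 0.0734]
ee_rot: [0.556, 0.443, 0.55, -0.438]
force: [0.5, 0.0, -1.0]
gripper_width: 0.0518
jar top / pan px [[325.463  275.2157]
 [354.1051 213.328 ]]
[0.4606 0.3164 0.074 ] [-0.2152  0.5655 -2.1721] (array([ 0.0084, -0.0007,  0.0002]), array([[ 0.0116,  0.9745,  0.224 ],
       [ 0.0001,  0.224 , -0.9746],
       [-0.9999,  0.0113,  0.0025]]))
```

View pics/s2.png

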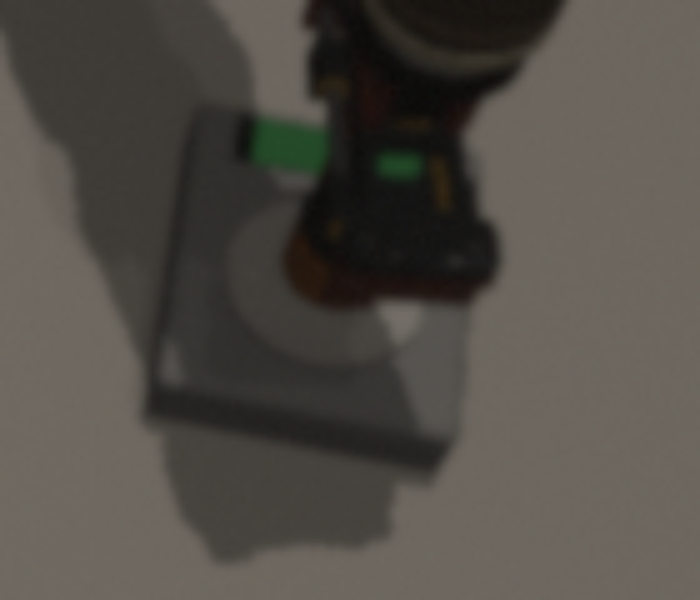

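The pan ellipse centre at about (325,275) matches its projected position, and the jar is above it. Setting down.

```bash
python3 -m jog '[0.004,0,0,0,0,0,0.6, 0.007,0,0,0,0,0,0.6, 0.0085,0,0,0,0,0,0.6, 0.0085,0,0,0,0,0,0.6, 0.0085,0,0,0,0,0,0.6]'
```

```text
t: 20.52
tcp_pos: [0.4608, 0.3164, 0.0657]
ee_rot: [0.556, 0.443, 0.55, -0.438]
force: [0.4, 0.5, -0.6]
gripper_width: 0.0516
```

```bash
python3 -m jog '[0.001,0,0,0,0,0,0.6, 0.001,0,0,0,0,0,0.6]'; python3 -m jog '[0,0,0,0,0,0,0, 0,0,0,0,0,0,0, 0,0,0,0,0,0,0, 0,0,0,0,0,0,0, 0,0,0,0,0,0,0]'; python3 -m jog '[-0.02,0,0,0,0,0,0, -0.05,0,0,0,0,0,0, -0.09,0,0,0,0,0,0, -0.12,0,0,0,0,0,0, -0.12,0,0,0,0,0,0]'
python3 - <<'E'
from h import *
np.set_printoptions(precision=4,suppress=True)
d=snapshot("wrist"); cv2.imwrite("pics/w6.png",d["image"][:,:,::-1])
s=get_state(); print(s["tcp_pos"],togo([.5262,-.2325,.1886])[0])
d=snapshot("top")
for c in("red","yellow","blue"):
    b=blobs(d,c); print(c,[cast(d,[cen(q)],.096)[0] for q in b[:1]])
E
```

```text
t: 20.68
tcp_pos: [0.4609, 0.3165, 0.0656]
ee_rot: [0.556, 0.443, 0.55, -0.438]
force: [-2.1, -1.3, 8.6]
gripper_width: 0.0518
t: 21.1
tcp_pos: [0.4609, 0.3165, 0.0655]
ee_rot: [0.556, 0.443, 0.55, -0.438]
force: [-0.7, -0.3, -0.2]
gripper_width: 0.0818
t: 21.52
tcp_pos: [0.4623, 0.318, 0.1915]
ee_rot: [0.556, 0.447, 0.549, -0.435]
force: [1.1, 0.4, 0.1]
gripper_width: 0.0879
[0.4611 0.3176 0.1886] [-0.0018 -0.0596  0.5507]
red [array([ 0.5352, -0.3338,  0.096 ])]
yellow [array([ 0.5294, -0.2828,  0.096 ])]
blue [array([ 0.5236, -0.23  ,  0.096 ])]
```

View pics/w6.png

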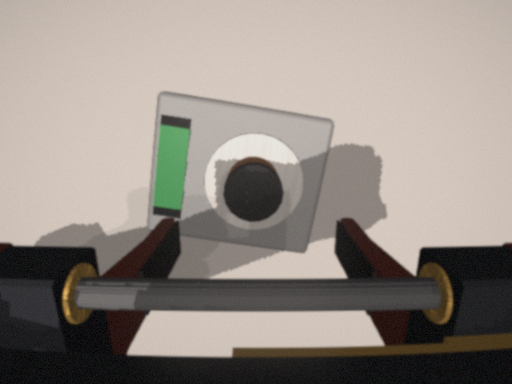

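The jar stands on the pan: lid at (254,190), pan centre near (253,181), and the offset is just its height. Next is blue in the tray; I'll also take out 0.7° of tool tilt.

```bash
python3 -m jog '[0,-0.005,0.04,0,0,-0.7,0.2, 0,-0.01,0.08,0,0,-0.7,0.2, 0,-0.015,0.12,0,0,-0.7,0.2, 0,-0.02,0.16,0,0,-0.7,0.2, 0,-0.025,0.20,0,0,-0.7,0.2, 0,-0.03,0.24,0,0,-0.7,0.2, 0,-0.035,0.28,0,0,-0.7,0.2, 0,-0.04,0.32,0,0,-0.7,0.2, 0,-0.045,0.36,0,0,-0.7,0.2, 0,-0.05,0.40,0,0,-0.7,0.2, 0,-0.055,0.44,0,0,-0.7,0.2, 0,-0.06,0.48,0,0,-0.7,0.2]'; python3 -c "
from h import *
np.set_printoptions(precision=4,suppress=True)
print(togo([.5259,-.2318,.1486]))"
```

```text
t: 22.62
tcp_pos: [0.5079, -0.1659, 0.1842]
ee_rot: [0.553, 0.44, 0.554, -0.44]
force: [0.4, -0.0, -0.4]
gripper_width: 0.0702
(array([0.0356, 0.0027, 0.0683]), array([[-0.0009,  0.9745,  0.2243],
       [ 0.0005,  0.2243, -0.9745],
       [-1.    , -0.0008, -0.0007]]))
```

```bash
python3 -m jog '[0,0.003,0.03,0,0,0,0.2, 0.01,0.003,0.055,0,0,0,0.2, 0.025,0.003,0.068,0,0,0,0.2, 0.036,0.003,0.068,0,0,0,0.2, 0.036,0.003,0.068,0,0,0,0.2, 0.036,0.003,0.068,0,0,0,0.2]'
python3 - <<'E'
from h import *
np.set_printoptions(precision=4,suppress=True)
d=snapshot("wrist")
b=blobs(d,"blue")[0]; x,y,w,h=cv2.boundingRect(b); r=w/2; print((x,y,w,h),cast(d,[(x+r,y+h-r)],.106)[0])
print(togo([.5259,-.2318,.0736]))
E
```

```text
t: 23.12
tcp_pos: [0.525, -0.2301, 0.1465]
ee_rot: [0.552, 0.44, 0.555, -0.441]
force: [0.4, 0.0, -0.6]
gripper_width: 0.0704
(237, 181, 44, 52) [ 0.5255 -0.2298  0.106 ]
(array([ 0.0739, -0.    ,  0.0019]), array([[-0.0028,  0.9742,  0.2255],
       [ 0.0014,  0.2255, -0.9742],
       [-1.    , -0.0024, -0.002 ]]))
```

```bash
python3 -m jog '[0.03,0,0.0005,0,0,0,0.2, 0.055,0,0.0005,0,0,0,0.2, 0.074,0,0.0005,0,0,0,0.2, 0.074,0,0.0005,0,0,0,0.2, 0.074,0,0.0005,0,0,0,0.2]';  python3 -m jog '[0,0,0,0,0,0,0.8, 0,0,0,0,0,0,0.8, 0,0,0,0,0,0,0.8, 0,0,0,0,0,0,0.8, 0,0,0,0,0,0,0.8, 0,0,0,0,0,0,0.8, 0,0,0,0,0,0,0.8, 0,0,0,0,0,0,0.8, 0,0,0,0,0,0,0.8]' 15; python3 -m jog '[-0.01,0,0,0,0,0,0.8, -0.025,0,0,0,0,0,0.8, -0.04,0,0,0,0,0,0.8, -0.04,0,0,0,0,0,0.8, -0.04,0,0,0,0,0,0.8]'; python3 -c "
from h import *
np.set_printoptions(precision=4,suppress=True)
print(get_state()['tcp_pos'],togo([.5041,-.0087,.0752]))"
```

```text
t: 23.58
tcp_pos: [0.5256, -0.2293, 0.0737]
ee_rot: [0.552, 0.439, 0.555, -0.44]
force: [-0.8, 0.4, 1.1]
gripper_width: 0.0704
t: 24.33
tcp_pos: [0.5258, -0.2295, 0.074]
ee_rot: [0.552, 0.439, 0.555, -0.44]
force: [-1.0, -0.0, 3.7]
gripper_width: 0.0314
t: 24.75
tcp_pos: [0.5263, -0.2296, 0.1146]
ee_rot: [0.553, 0.44, 0.555, -0.44]
force: [0.9, -0.2, -1.3]
gripper_width: 0.0319
[ 0.5263 -0.2296  0.1146] (array([ 0.0398,  0.0285, -0.2201]), array([[-0.0017,  0.9739,  0.2268],
       [ 0.0017,  0.2268, -0.9739],
       [-1.    , -0.0013, -0.002 ]]))
```

```bash
python3 -m jog '[0,0.004,-0.03,0,0,0,0.8, 0,0.008,-0.06,0,0,0,0.8, 0,0.012,-0.09,0,0,0,0.8, 0,0.016,-0.12,0,0,0,0.8, 0,0.02,-0.15,0,0,0,0.8, 0,0.024,-0.18,0,0,0,0.8, 0,0.027,-0.205,0,0,0,0.8, 0,0.029,-0.22,0,0,0,0.8, 0,0.029,-0.2223,0,0,0,0.8, 0.015,0.029,-0.2223,0,0,0,0.8, 0.025,0.029,-0.2223,0,0,0,0.8, 0.025,0.029,-0.2223,0,0,0,0.8]'; python3 -c "
from h import *
np.set_printoptions(precision=4,suppress=True)
print(get_state()['tcp_pos'],togo([.5041,-.0064,.076]))"
```

```text
t: 25.75
tcp_pos: [0.5025, -0.0074, 0.0879]
ee_rot: [0.552, 0.439, 0.555, -0.441]
force: [0.3, 0.2, -1.5]
gripper_width: 0.0316
[ 0.5025 -0.0074  0.0879] (array([ 0.0119,  0.0019, -0.0006]), array([[-0.0054,  0.9741,  0.2261],
       [ 0.0005,  0.2261, -0.9741],
       [-1.    , -0.0051, -0.0017]]))
```

```bash
python3 -m jog '[0.006,0.001,-0.001,0,0,0.3,0.8, 0.01,0.0015,-0.001,0,0,0.3,0.8, 0.0125,0.0015,-0.001,0,0,0.3,0.8, 0.0125,0.0015,-0.001,0,0,0.3,0.8, 0.0125,0.0015,-0.001,0,0,0.3,0.8]'; python3 -m jog '[0,0,0,0,0,0,0.25, 0,0,0,0,0,0,0.25, 0,0,0,0,0,0,0.25, 0,0,0,0,0,0,0.25, 0,0,0,0,0,0,0.25]';  python3 -m jog '[-0.02,0,0,0,0,0,0.2, -0.05,0,0,0,0,0,0.2, -0.075,0,0,0,0,0,0.2, -0.075,0,0,0,0,0,0.2]'
python3 - <<'E'
from h import *
np.set_printoptions(precision=4,suppress=True)
d=snapshot("wrist"); b=blobs(d,"blue")[0]; x,y,w,h=cv2.boundingRect(b); r=w/2; print((x,y,w,h),cast(d,[(x+r,y+h-r)],.108)[0])
print(get_state()['tcp_pos'],togo([.5308,-.2819,.1486])[0])
E
```

```text
t: 26.17
tcp_pos: [0.5038, -0.0065, 0.0754]
ee_rot: [0.553, 0.441, 0.554, -0.44]
force: [-0.1, -0.6, -2.2]
gripper_width: 0.0315
t: 26.58
tcp_pos: [0.5038, -0.0065, 0.0755]
ee_rot: [0.553, 0.441, 0.554, -0.44]
force: [0.2, 0.6, -1.2]
gripper_width: 0.0616
t: 26.92
tcp_pos: [0.5063, -0.0069, 0.1545]
ee_rot: [0.554, 0.442, 0.552, -0.438]
force: [1.8, 0.7, -0.0]
gripper_width: 0.0703
(233, 186, 41, 42) [ 0.5034 -0.0068  0.108 ]
[ 0.5054 -0.0064  0.1526] [ 0.0033 -0.0375  0.2741]
```

Blue is back at (0.5034,-0.0068), against (0.5037,-0.0071) at the start. Yellow next.

```bash
python3 -m jog '[0,-0.005,0.035,0,0,0,0.2, 0,-0.01,0.07,0,0,0,0.2, 0,-0.015,0.105,0,0,0,0.2, 0,-0.02,0.14,0,0,0,0.2, 0,-0.025,0.175,0,0,0,0.2, 0,-0.03,0.21,0,0,0,0.2, 0,-0.035,0.24,0,0,0,0.2, 0,-0.0375,0.265,0,0,0,0.2, 0,-0.0375,0.274,0,0,0,0.2, 0,-0.0375,0.274,0,0,0,0.2, 0,-0.0375,0.274,0,0,0,0.2]'; python3 -c "
from h import *
np.set_printoptions(precision=4,suppress=True)
print(get_state()['tcp_pos'],togo([.5308,-.2819,.0736]))"
```

```text
t: 27.88
tcp_pos: [0.5304, -0.2809, 0.1509]
ee_rot: [0.553, 0.442, 0.553, -0.438]
force: [-0.6, -0.2, 1.0]
gripper_width: 0.0701
[ 0.5304 -0.2809  0.1509] (array([ 0.0773, -0.0001,  0.0013]), array([[ 0.0032,  0.9743,  0.2253],
       [ 0.0041,  0.2252, -0.9743],
       [-1.    ,  0.004 , -0.0033]]))
```

```bash
python3 -m jog '[0.03,0,0.001,0,0,0,0.2, 0.055,0,0.001,0,0,0,0.2, 0.0773,0,0.001,0,0,0,0.2, 0.0773,0,0.001,0,0,0,0.2, 0.0773,0,0.001,0,0,0,0.2]';  python3 -m jog '[0,0,0,0,0,0,0.8, 0,0,0,0,0,0,0.8, 0,0,0,0,0,0,0.8, 0,0,0,0,0,0,0.8, 0,0,0,0,0,0,0.8, 0,0,0,0,0,0,0.8, 0,0,0,0,0,0,0.8, 0,0,0,0,0,0,0.8, 0,0,0,0,0,0,0.8]' 15; python3 -m jog '[-0.01,0,0,0,0,0,0.8, -0.025,0,0,0,0,0,0.8, -0.04,0,0,0,0,0,0.8, -0.04,0,0,0,0,0,0.8, -0.04,0,0,0,0,0,0.8]'; python3 -c "
from h import *
np.set_printoptions(precision=4,suppress=True)
print(get_state()['tcp_pos'],togo([.5101,-.0512,.0751]))"
```

```text
t: 28.3
tcp_pos: [0.5305, -0.2792, 0.0728]
ee_rot: [0.553, 0.441, 0.555, -0.438]
force: [-0.7, 0.0, 0.5]
gripper_width: 0.0701
t: 29.05
tcp_pos: [0.5307, -0.2794, 0.0731]
ee_rot: [0.553, 0.441, 0.555, -0.438]
force: [-0.3, -0.2, 4.1]
gripper_width: 0.0318
t: 29.47
tcp_pos: [0.531, -0.2798, 0.1138]
ee_rot: [0.553, 0.442, 0.554, -0.437]
force: [-0.2, -0.1, -1.1]
gripper_width: 0.0317
[ 0.531  -0.2798  0.1138] (array([ 0.0398,  0.0315, -0.2272]), array([[ 0.0026,  0.9738,  0.2274],
       [ 0.0053,  0.2273, -0.9738],
       [-1.    ,  0.0037, -0.0045]]))
```

```bash
python3 -m jog '[0,0.004,-0.03,0,0,0,0.8, 0,0.008,-0.06,0,0,0,0.8, 0,0.012,-0.09,0,0,0,0.8, 0,0.016,-0.12,0,0,0,0.8, 0,0.02,-0.15,0,0,0,0.8, 0,0.024,-0.18,0,0,0,0.8, 0,0.028,-0.205,0,0,0,0.8, 0,0.032,-0.22,0,0,0,0.8, 0,0.032,-0.228,0,0,0,0.8, 0.01,0.032,-0.2297,0,0,0,0.8, 0.025,0.032,-0.2297,0,0,0,0.8, 0.025,0.032,-0.2297,0,0,0,0.8]'; python3 -c "
from h import *
np.set_printoptions(precision=4,suppress=True)
print(get_state()['tcp_pos'],togo([.5101,-.0487,.0747]))"
```

```text
t: 30.47
tcp_pos: [0.5082, -0.0495, 0.0873]
ee_rot: [0.553, 0.441, 0.555, -0.439]
force: [0.2, -0.0, -0.8]
gripper_width: 0.0318
[ 0.5082 -0.0495  0.0873] (array([ 0.0126,  0.002 , -0.0003]), array([[-0.0011,  0.974 ,  0.2267],
       [ 0.0044,  0.2267, -0.9739],
       [-1.    , -0.0001, -0.0045]]))
```

```bash
python3 -m jog '[0.006,0.001,-0.0005,0,0,0,0.8, 0.01,0.0018,-0.0005,0,0,0,0.8, 0.0128,0.0018,-0.0005,0,0,0,0.8, 0.0128,0.0018,-0.0005,0,0,0,0.8, 0.0128,0.0018,-0.0005,0,0,0,0.8]'; python3 -m jog '[0,0,0,0,0,0,0.25, 0,0,0,0,0,0,0.25, 0,0,0,0,0,0,0.25, 0,0,0,0,0,0,0.25, 0,0,0,0,0,0,0.25]';  python3 -m jog '[-0.02,0,0,0,0,0,0.2, -0.05,0,0,0,0,0,0.2, -0.075,0,0,0,0,0,0.2, -0.075,0,0,0,0,0,0.2]'
python3 - <<'E'
from h import *
np.set_printoptions(precision=4,suppress=True)
d=snapshot("wrist"); cv2.imwrite("pics/w7.png",d["image"][:,:,::-1]); b=blobs(d,"blue")[0]; x,y,w,h=cv2.boundingRect(b); r=w/2; print((x,y,w,h),cast(d,[(x+r,y+h-r)],.108)[0])
print(get_state()['tcp_pos'],togo([.5366,-.3315,.1486])[0])
E
```

```text
t: 30.88
tcp_pos: [0.51, -0.0492, 0.0745]
ee_rot: [0.552, 0.441, 0.555, -0.439]
force: [0.2, 0.2, -0.9]
gripper_width: 0.0319
t: 31.3
tcp_pos: [0.5101, -0.0491, 0.0746]
ee_rot: [0.553, 0.441, 0.555, -0.439]
force: [0.2, -0.1, -0.0]
gripper_width: 0.0618
t: 31.63
tcp_pos: [0.5126, -0.0501, 0.1537]
ee_rot: [0.554, 0.443, 0.553, -0.437]
force: [0.1, -1.3, -0.1]
gripper_width: 0.0703
(237, 124, 43, 46) [ 0.5036 -0.0083  0.108 ]
[ 0.5117 -0.0495  0.1518] [ 0.0018 -0.0395  0.2804]
```

View pics/w7.png

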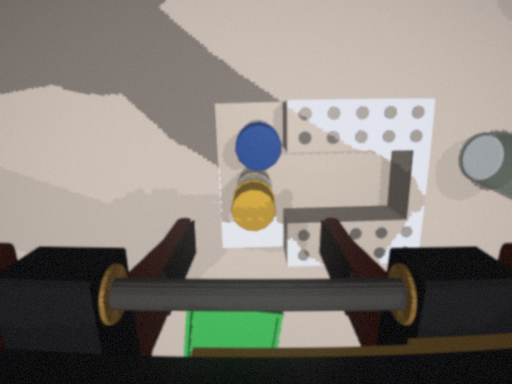

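Blue (258,146) and yellow (254,205) stand in their places, and the pocket is empty. Red last.

```bash
python3 -m jog '[0,-0.005,0.035,0,0,0,0.2, 0,-0.01,0.07,0,0,0,0.2, 0,-0.015,0.105,0,0,0,0.2, 0,-0.02,0.14,0,0,0,0.2, 0,-0.025,0.175,0,0,0,0.2, 0,-0.03,0.21,0,0,0,0.2, 0,-0.035,0.245,0,0,0,0.2, 0,-0.0395,0.27,0,0,0,0.2, 0,-0.0395,0.28,0,0,0,0.2, 0,-0.0395,0.28,0,0,0,0.2, 0,-0.0395,0.28,0,0,0,0.2]'; python3 -c "
from h import *
np.set_printoptions(precision=4,suppress=True)
print(get_state()['tcp_pos'],togo([.5366,-.3315,.0736]))"
```

```text
t: 32.6
tcp_pos: [0.5363, -0.3302, 0.1493]
ee_rot: [0.553, 0.442, 0.554, -0.438]
force: [-0.4, 0.3, -1.0]
gripper_width: 0.0705
[ 0.5363 -0.3302  0.1493] (array([ 0.0757, -0.0003,  0.0018]), array([[ 0.0026,  0.9742,  0.2258],
       [ 0.0064,  0.2258, -0.9742],
       [-1.    ,  0.004 , -0.0057]]))
```

```bash
python3 -m jog '[0.03,0,0.002,0,-0.3,0,0.2, 0.055,0,0.002,0,-0.3,0,0.2, 0.0757,0,0.002,0,-0.3,0,0.2, 0.0757,0,0.002,0,-0.3,0,0.2, 0.0757,0,0.002,0,-0.3,0,0.2]';  python3 -m jog '[0,0,0,0,0,0,0.8, 0,0,0,0,0,0,0.8, 0,0,0,0,0,0,0.8, 0,0,0,0,0,0,0.8, 0,0,0,0,0,0,0.8, 0,0,0,0,0,0,0.8, 0,0,0,0,0,0,0.8, 0,0,0,0,0,0,0.8, 0,0,0,0,0,0,0.8]' 15; python3 -m jog '[-0.01,0,0,0,0,0,0.8, -0.025,0,0,0,0,0,0.8, -0.04,0,0,0,0,0,0.8, -0.04,0,0,0,0,0,0.8, -0.04,0,0,0,0,0,0.8]'; python3 -c "
from h import *
np.set_printoptions(precision=4,suppress=True)
print(get_state()['tcp_pos'],togo([.5208,-.0872,.0753]))"
```

```text
t: 33.02
tcp_pos: [0.5369, -0.329, 0.0729]
ee_rot: [0.554, 0.441, 0.554, -0.438]
force: [0.1, 0.1, 1.2]
gripper_width: 0.0702
t: 33.77
tcp_pos: [0.537, -0.3293, 0.0732]
ee_rot: [0.554, 0.441, 0.554, -0.438]
force: [0.0, 0.1, 3.3]
gripper_width: 0.0318
t: 34.18
tcp_pos: [0.5373, -0.3296, 0.1139]
ee_rot: [0.554, 0.441, 0.554, -0.438]
force: [-0.1, 0.5, -1.3]
gripper_width: 0.0316
[ 0.5373 -0.3296  0.1139] (array([ 0.0392,  0.039 , -0.2397]), array([[ 0.0036,  0.9737,  0.228 ],
       [ 0.0026,  0.228 , -0.9737],
       [-1.    ,  0.0041, -0.0017]]))
```

```bash
python3 -m jog '[0,0.005,-0.03,0,0,0,0.8, 0,0.01,-0.06,0,0,0,0.8, 0,0.015,-0.09,0,0,0,0.8, 0,0.02,-0.12,0,0,0,0.8, 0,0.025,-0.15,0,0,0,0.8, 0,0.03,-0.18,0,0,0,0.8, 0,0.035,-0.21,0,0,0,0.8, 0,0.0395,-0.23,0,0,0,0.8, 0,0.0395,-0.24,0,0,0,0.8, 0.01,0.0395,-0.2418,0,0,0,0.8, 0.025,0.0395,-0.2418,0,0,0,0.8, 0.025,0.0395,-0.2418,0,0,0,0.8]'; python3 -c "
from h import *
np.set_printoptions(precision=4,suppress=True)
print(get_state()['tcp_pos'],togo([.5208,-.0850,.0749]))"
```

```text
t: 35.18
tcp_pos: [0.519, -0.086, 0.0869]
ee_rot: [0.554, 0.44, 0.554, -0.439]
force: [-1.4, 0.5, -0.7]
gripper_width: 0.0318
[ 0.519  -0.086   0.0869] (array([ 0.012 ,  0.0019, -0.0005]), array([[ 0.0001,  0.9738,  0.2273],
       [ 0.0018,  0.2273, -0.9738],
       [-1.    ,  0.0005, -0.0017]]))
```

```bash
python3 -m jog '[0.006,0.001,-0.0005,0,0,0,0.8, 0.01,0.0018,-0.0005,0,0,0,0.8, 0.0123,0.0018,-0.0005,0,0,0,0.8, 0.0123,0.0018,-0.0005,0,0,0,0.8, 0.0123,0.0018,-0.0005,0,0,0,0.8]'; python3 -m jog '[0,0,0,0,0,0,0.25, 0,0,0,0,0,0,0.25, 0,0,0,0,0,0,0.25, 0,0,0,0,0,0,0.25, 0,0,0,0,0,0,0.25]';  python3 -m jog '[-0.02,0,0,0,0,0,0.2, -0.05,0,0,0,0,0,0.2, -0.08,0,0,0,0,0,0.2, -0.12,0,0,0,0,0,0.2, -0.12,0,0.04,0,0,0,0.2, -0.12,0,0.08,0,0,0,0.2, -0.12,0,0.12,0,0,0,0.2, -0.12,0,0.16,0,0,0,0.2, -0.12,0,0.2,0,0,0,0.2, -0.12,0,0.2,0,0,0,0.2, -0.12,0,0.2,0,0,0,0.2, -0.12,0,0.2,0,0,0,0.2]'
python3 - <<'E'
from h import *
np.set_printoptions(precision=4,suppress=True)
HSV["yellow"]=[((20,150,60),(34,255,255))]
for n in("top","scene"):
    d=snapshot(n)
    for c in("red","yellow","blue"):
        for b in blobs(d,c)[:1]: print(n,c,cast(d,[cen(b)],.1)[0])
    cv2.imwrite(f"pics/{n}9.png",d["image"][:,:,::-1])
E
```

```text
t: 35.6
tcp_pos: [0.5208, -0.0859, 0.0746]
ee_rot: [0.553, 0.44, 0.554, -0.439]
force: [0.0, -0.3, -0.5]
gripper_width: 0.0317
t: 36.02
tcp_pos: [0.5209, -0.0858, 0.0747]
ee_rot: [0.554, 0.44, 0.554, -0.439]
force: [0.5, -0.1, -0.8]
gripper_width: 0.0616
t: 37.02
tcp_pos: [0.5658, -0.2804, 0.1939]
ee_rot: [0.553, 0.441, 0.554, -0.439]
force: [0.8, 1.2, 0.1]
gripper_width: 0.0698
top red [ 0.5197 -0.0884  0.1   ]
top yellow [ 0.5082 -0.0504  0.1   ]
top blue [ 0.5013 -0.0065  0.1   ]
scene red [ 0.5203 -0.0893  0.1   ]
scene yellow [ 0.5138 -0.049   0.1   ]
scene blue [ 0.5004 -0.0073  0.1   ]
```

View pics/scene9.png

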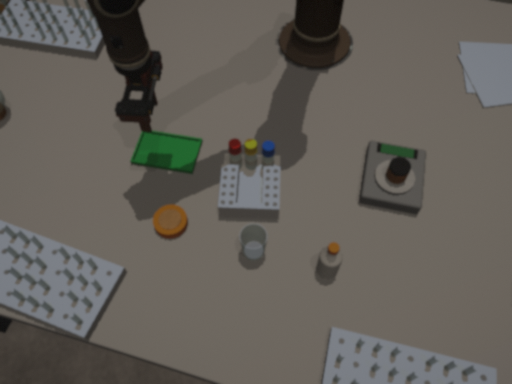

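All three vials stand in their starting order ((234,147), (251,147), (268,149)), the jar is on the pan (399,170), and the bystanders haven't moved. Handing in.

```bash
python3 -c "
from station import *
print(close_job())"
```

```text
the job is handed in; nothing more can be done
None
```

The job is done and handed in at about 37 s on the robot's clock, well under the 136 s limit. I stood the red, yellow and blue vials in the tray, set the jar on the middle of the balance pan and released it in contact. I then put blue, yellow and red back where they started.

**Vials:** in the top view, each cap is within about 2 mm of its starting position. The scene view agrees for red and blue. It shows yellow about 4–5 mm off, but I had widened that colour mask since the first measurement, so I don't trust that figure. The limit is 12 mm either way.

**Jar and surroundings:** the jar stood upright and looked centred on the pan in the wrist view after release; I judged this by eye and did not measure it. In the last scene picture the beaker, spray bottle and tape looked unmoved, and the gripper was clear of everything. No check failed.

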